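# Flip the tile easel's prop leg down and hold the frame upright

## Task

The tile display easel is slumped forward on its stop with its prop leg folded up. Without raising the frame yet, swing the prop leg over centre and all the way down until it snaps to its lower stop; then take the frame by its wooden top rail, stand it upright and keep holding it there, because its sprung foot hinge would tip it forward again: finish with the frame still held upright by the rail. Leave the tin of brushes, the bowl, the mug and the tape standing where they are.

Things in the scene. Friction and masses are not known exactly. Their poses are not given: they have to be found in the camera images.
- easel_base: Fixed plywood foot board of the tile easel, 250 x 250 x 20 mm. Origin: on the table, directly below the frame's foot hinge, mid-width; the board reaches 105 mm in front and 145 mm behind. Its +x points to the BACK (where the prop leg swings), -x to the front (tiled face, to which the frame tips), y along the foot hinge, z up. The hinge axis lies along y, 35 mm above the origin.
- frame (a joint): Forward lean of the wooden tile frame (200 mm wide, 16 mm thick, about 1 kg) about the foot hinge, rad. 0 = upright; positive = top leans to the front (base -x). It starts on its front stop, 0.35; rear stop at -0.10. Gravity and a spring tip it forward: holding it upright takes about 3 N at the top rail; let go, it falls to the front stop.
- top_rail (a point): Wooden top rail of the frame, 220 mm long (y), 16 mm thick (x), 20 mm high (z). Origin at its centre, 220 mm from the foot hinge axis along the frame. Axes as the base's, turned by the lean: z up along the frame, x square to it, to the back. For 35 mm below the rail both faces are free (tiled panel ends there): pinch it front to back from above, tilted with the lean.
- leg (a joint): Swing of the steel prop leg (kickstand) on its hub at the frame's side post at the -y end, rad. 0 = folded up (start), 2.0 = fully down (stop). Over-centre spring: below about 0.9 it returns to 0, past 1.1 it snaps on to 2.0. It takes about 3 N at the toe peg. It turns in the base's x-z plane: its direction is (0.5 + leg - frame) rad from straight up, turning to the back (+x), then down.
- leg_pivot (a point): Point on the leg's hinge axis, level with leg_peg sideways: 120 mm from the foot hinge axis along the frame, 146 mm from mid-width towards the base's -y.
- leg_peg (a point): Middle of the toe peg at the free end of the prop leg, 150 mm from the pivot axis. The peg is a round steel bar, 12 mm in diameter, that juts out sideways (base -y) 55 mm from the leg, a 12 mm round bar; this point is 30 mm from the leg's centre line, 46 mm outside the frame's side post. Nothing else is beside it: push it from the front with shut fingers.
- brush_tin: Bystander: white tin with brushes, 80 mm diameter, 100 mm high, brushes to 190 mm. Origin at the centre of its underside.
- bowl: Bystander: glazed bowl, 110 mm diameter, 60 mm high. Origin at the centre of its underside.
- mug: Bystander: clay mug, 76 mm diameter, 80 mm high. Origin at the centre of its underside.
- tape: Bystander: roll of black tape lying flat, 90 mm diameter, 25 mm high. Origin at the centre of its underside.

How it is judged:
By the outcome, as a careful person would: the job done as asked, in the order asked, and still so for the second after the job is handed in, while the arm keeps its last pose, push and grip.
It also fails if it takes over 48 s, if anything falls off the work surface, if the arm or the gripper's body presses on something with over 40 N, if the wrist force passes 120 N, or if a joint passes its speed limit or range.

## Robot

A 6-joint arm with a two-finger parallel gripper is mounted at the origin on the work surface. World frame = base frame: x ahead of the robot, y to its left, z up, the work surface at z = 0. Lengths are in m, angles in rad, forces in N, time in s.
With the tool pointing down it reaches from about 0.35 to 0.95 m from the base axis. Payload 17.4 kg.
Tool frame: the origin (TCP) lies between the finger pads; the fingertips stand 25 mm ahead of it and the grasp point (between the pads) lies 6 mm ahead of it; y points along the fingers, z is the direction in which the jaws open and shut, and the axes are right-handed (so a half turn about y gives the same grasp; the last joint's range is limited). The gripper opens to 93 mm and grips with 3 to 60 N. Pads are 15 mm wide; open, the fingers measure 128 mm over their backs; the gripper's body (75 mm by 188 mm) begins 65 mm behind the grasp point.
Start: joints at [-1.253, 0.116, 1.442, -0, 1.584, -0.038], TCP at [0.235, -0.633, 0.244] pointing down, gripper open.
Joint ranges: [-2.83, 2.83], [-0.83, 2.19], [0.07, 2.5], [-1.14, 4.28], [0.01, 3], [-2.97, 2.97]. Speed limits (rad/s): [1.89, 1.89, 2.22, 3.14, 3.14, 3.14].

## Interface

Orientations are given as a 3x3 rotation matrix whose columns are the frame's x, y, z axes.
In Python, from bench import * gives the robot as it stands. Calls block until the motion is done:
- move_ptp(position, orientation): joint-space move of the TCP to a pose.
- move_linear(position, orientation=None, vel=0.15, force_limit=None): straight line of the TCP; orientation=None keeps the orientation; vel is the mean speed in m/s. With force_limit (N) it stops when the force on the tool has changed by that much, and returns True; else False.
- movej(angles): joint-space move.
- gripper_open() and gripper_close(): open the fingers fully, or close them until they stop; the grip force is fixed at half the most.
- dwell(seconds).
- ik(position, orientation): joint angles nearest the present ones, or None.
- observe(): the state.
- camera(name): name is "scene" or "top"; returns a dict with "image" (420x560x3 uint8, blue, green, red), "intrinsics" (3x3 intrinsics, pixels), "dist_coeffs" ([k1, k2, p1, p2, k3] as OpenCV has them; the pictures are not rectified), "rvec" (rotation vector, rad) and "tvec" (3), from world to camera coordinates, as OpenCV has them. Camera axes: x right, y down, z forward; pixel columns grow to the right and rows downward; lengths in m; the calibration is good to about 2 mm. A picture is of the moment at which its call begins. There is no depth.
A pose or a line that the arm cannot do raises MotionError and nothing moves.
- finish_job(): hands the job in, once; it reports no verdict.
The state is a dict: "time_s": time; "joints": joint angles; "joint_velocities": joint speeds; "effort": joint torques, N m; "ee_pos": TCP position; "ee_rot": TCP orientation; "ft_force": force on the tool from outside, world axes, zero at the start; "torque": the same for the moment, N m; "finger_gap": finger opening in m.
Only numpy, scipy, OpenCV 4.12 (cv2) and the standard library are available. Lean on these libraries where they do the work, as an engineer would, in place of code of your own. Each camera call takes 0.05 s, during which the arm holds its last target.

## Working session

There is one attempt and no reset: what is moved stays moved. The work goes in short steps, each a Python script; the robot and the scene stay as the last script left them, time stands still between calls to the robot, and variables do not carry over. Pictures are saved under pics/ and viewed, and the job is handed in when it is done.

```bash
ls; mkdir -p pics; python3 - <<'E'
from bench import *
import cv2
for n in ("scene","top"):
    c=camera(n); cv2.imwrite(f"pics/{n}0.png",c["image"])
    print(n,c["intrinsics"],c["dist_coeffs"],c["rvec"],c["tvec"])
s=observe(); print(s["time_s"],s["ee_pos"],s["ee_rot"],s["finger_gap"])
E
```

```text
pics
scene [[416.95791304   0.         283.8891556 ]
 [  0.         416.95791304 209.43621502]
 [  0.           0.           1.        ]] [-0.12814333  0.          0.          0.          0.        ] [ 0.61642732  2.49561099 -1.38102217] [0.43394879 0.01677226 1.33034715]
top [[434.45985893   0.         281.24693288]
 [  0.         434.45985893 212.37993657]
 [  0.           0.           1.        ]] [-0.13550031  0.          0.          0.          0.        ] [ 2.19541649 -2.15168033  0.0832532 ] [0.01264497 0.54437668 1.27394191]
0.1 [ 0.23504274 -0.63258032  0.2429889 ] [[-9.37380644e-01 -3.51215459e-04  3.48306482e-01]
 [-3.48306659e-01  9.74509730e-04 -9.37380137e-01]
 [-1.02056605e-05 -9.99999463e-01 -1.03581724e-03]] 0.09306946679910423
```

View pics/scene0.png

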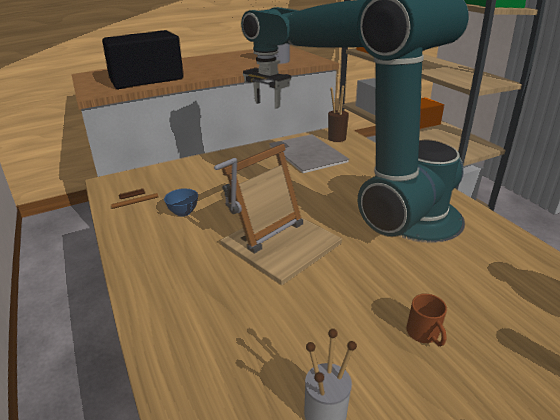

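View pics/top0.png

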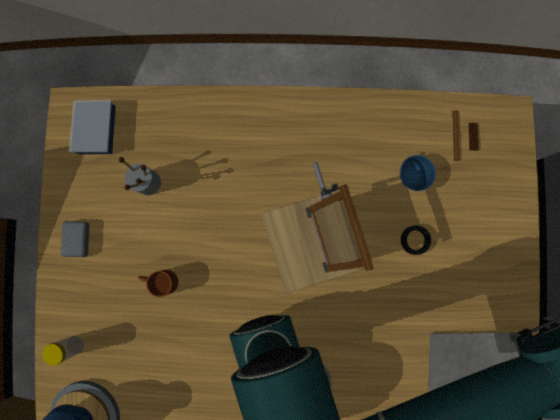

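```bash
python3 - <<'E'
import cv2
a=cv2.imread("pics/top0.png")[140:310,240:400]; cv2.imwrite("pics/top0c.png",cv2.resize(a,None,fx=3.5,fy=3.5,interpolation=cv2.INTER_CUBIC))
a=cv2.imread("pics/scene0.png")[135:290,205:355]; cv2.imwrite("pics/scene0c.png",cv2.resize(a,None,fx=3.8,fy=3.8,interpolation=cv2.INTER_CUBIC))
E
```

```text
(no output)
```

View pics/top0c.png

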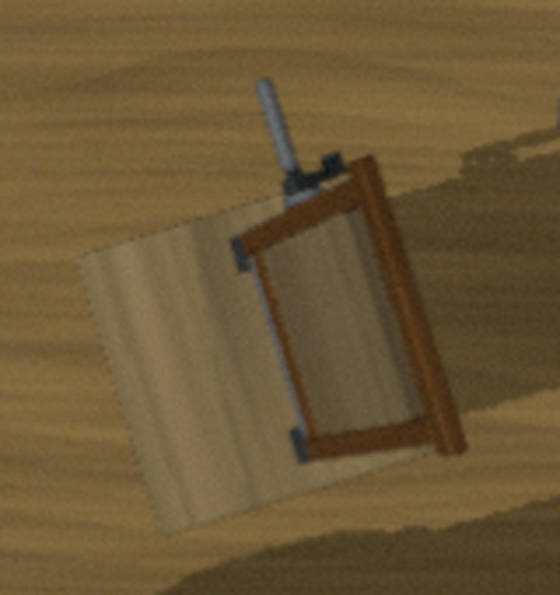

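View pics/scene0c.png

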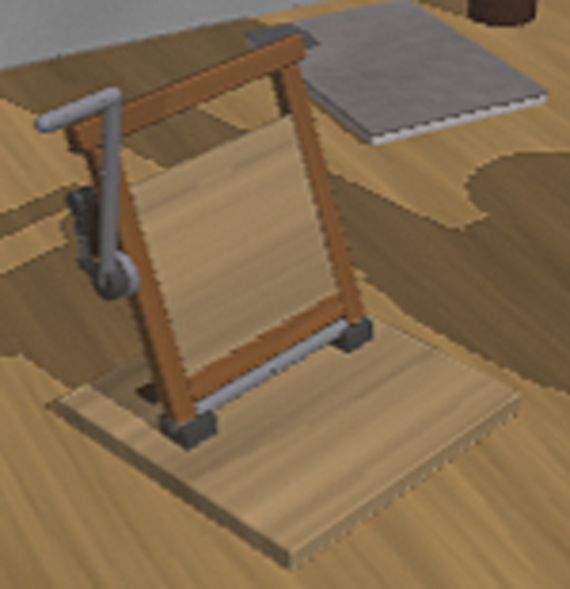

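```bash
cat > h.py <<'E'
import numpy as np, cv2
K={'scene':np.array([[416.95791304,0,283.8891556],[0,416.95791304,209.43621502],[0,0,1]]),'top':np.array([[434.45985893,0,281.24693288],[0,434.45985893,212.37993657],[0,0,1]])}
D={'scene':np.array([-0.12814333,0,0,0,0]),'top':np.array([-0.13550031,0,0,0,0])}
R={'scene':np.array([0.61642732,2.49561099,-1.38102217]),'top':np.array([2.19541649,-2.15168033,0.0832532])}
T={'scene':np.array([0.43394879,0.01677226,1.33034715]),'top':np.array([0.01264497,0.54437668,1.27394191])}
def ray(c,p):
    u=cv2.undistortPoints(np.array([[p]],float),K[c],D[c])[0,0]
    Rm=cv2.Rodrigues(R[c])[0]; return -Rm.T@T[c], Rm.T@np.array([u[0],u[1],1])
def plane(c,p,z):
    o,d=ray(c,p); return o+d*(z-o[2])/d[2]
def tri(ps,pt):
    o1,d1=ray('scene',ps);o2,d2=ray('top',pt)
    s=np.linalg.lstsq(np.c_[d1,-d2],o2-o1,rcond=None)[0]
    a=o1+s[0]*d1;b=o2+s[1]*d2; return (a+b)/2,np.linalg.norm(a-b)
def proj(c,P): return cv2.projectPoints(np.atleast_2d(P).astype(float),R[c],T[c],K[c],D[c])[0][:,0]
tc=lambda x,y:(240+(x+.5)/3.5-.5,140+(y+.5)/3.5-.5)
sc=lambda x,y:(205+(x+.5)/3.8-.5,135+(y+.5)/3.8-.5)
def railpts(f=.35):
    u=np.array([-np.sin(f),0,np.cos(f)]); n=np.array([np.cos(f),0,np.sin(f)])
    return np.array([0,0,.035]),u,n
def pivot(f=.35):
    h,u,n=railpts(f); return h+.12*u+np.array([0,-.146,0])
def peg(f,l,y=-.146):
    p=pivot(f); a=.5+l-f; p=p+.15*np.array([np.sin(a),0,np.cos(a)]); p[1]=y; return p
def b2w(P,q):
    c,s=np.cos(q[2]),np.sin(q[2]); P=np.atleast_2d(P); return np.c_[q[0]+c*P[:,0]-s*P[:,1],q[1]+s*P[:,0]+c*P[:,1],P[:,2]]
E
python3 - <<'E'
from h import *
from scipy.optimize import least_squares
np.set_printoptions(precision=4,suppress=True)
print("cams",ray('top',(280,210))[0],ray('scene',(280,210))[0])
obs=[('top',tc(80,258),(.145,-.125,.02)),('top',tc(165,533),(.145,.125,.02)),
('scene',sc(290,552),(.145,-.125,.02)),('scene',sc(520,396),(.145,.125,.02)),('scene',sc(50,405),(-.105,-.125,.02))]
for c,p,b in obs: print(c,plane(c,p,.02))
B=np.array([b for _,_,b in obs]); W=np.array([plane(c,p,.02) for c,p,_ in obs])
r=least_squares(lambda q:(b2w(B,q)-W)[:,:2].ravel(),[.55,0,np.pi/2]); q=r.x
print(q,np.degrees(q[2])); print((b2w(B,q)-W)[:,:2]*1000)
np.save('q.npy',q)
print("peg tip tri",tri(sc(42,122),tc(265,80)),"pred",b2w(peg(.35,0,-.171),q))
print("leg/peg corner tri",tri(sc(113,95),tc(292,172)),"pred",b2w(peg(.35,0,-.116),q))
h,u,n=railpts()
for y,s,t in((-.11,(80,135),(367,165)),(.11,(298,42),(453,448))):
    print("rail",tri(sc(*s),tc(*t)),"pred top c",b2w(h+.23*u+[0,y,0],q))
im=cv2.imread('pics/top0.png'); im2=cv2.imread('pics/scene0.png')
for c,I in(('top',im),('scene',im2)):
    I=cv2.resize(I,None,fx=4,fy=4)
    for P in [*B,peg(.35,0,-.171),peg(.35,0,-.116),h+.23*u+[0,-.11,0],h+.23*u+[0,.11,0],pivot()]:
        x=proj(c,b2w(P,q))[0]; cv2.circle(I,tuple(int(v*4+1.5) for v in x),4,(0,255,0),1)
    I=I[540:1240,880:1600] if c=='top' else I[500:1160,780:1450]
    cv2.imwrite(f'pics/ov_{c}.png',cv2.resize(I,None,fx=.8,fy=.8))
E
```

```text
cams [0.4337 0.0112 1.3158] [0.8955 0.793  0.7264]
top [0.5402 0.0797 0.02  ]
top [0.3083 0.0024 0.02  ]
scene [0.5425 0.0866 0.02  ]
scene [0.3101 0.0132 0.02  ]
scene [ 0.6271 -0.1431  0.02  ]
[ 0.4733 -0.0902  1.9057] 109.18723904671097
[[ 3.4204  8.14  ]
 [-0.7536  3.2768]
 [ 1.1909  1.2421]
 [-2.5512 -7.5213]
 [-1.3066 -5.1377]]
peg tip tri (array([ 0.6392, -0.0569,  0.2967]), np.float64(0.005008947696080467)) pred [[ 0.6409 -0.0517  0.296 ]]
leg/peg corner tri (array([ 0.5804, -0.0778,  0.2922]), np.float64(0.002323622593778996)) pred [[ 0.589  -0.0698  0.296 ]]
rail (array([ 0.5901, -0.1341,  0.2416]), np.float64(0.005588142113064749)) pred top c [[ 0.6031 -0.1285  0.2511]]
rail (array([ 0.3905, -0.1964,  0.2442]), np.float64(0.005252752537416058)) pred top c [[ 0.3953 -0.2008  0.2511]]
```

View pics/ov_top.png

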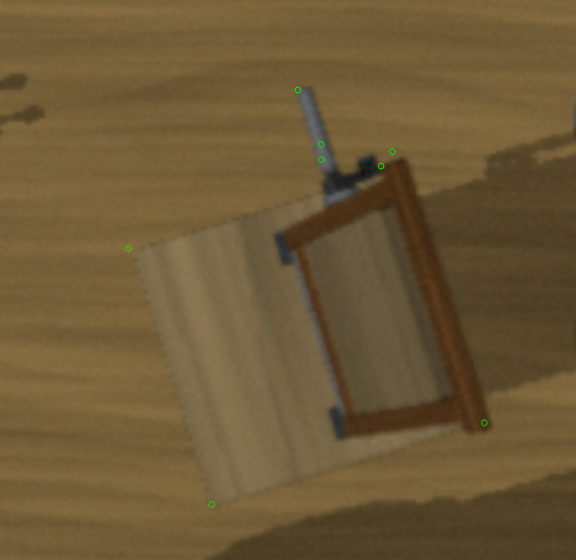

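View pics/ov_scene.png

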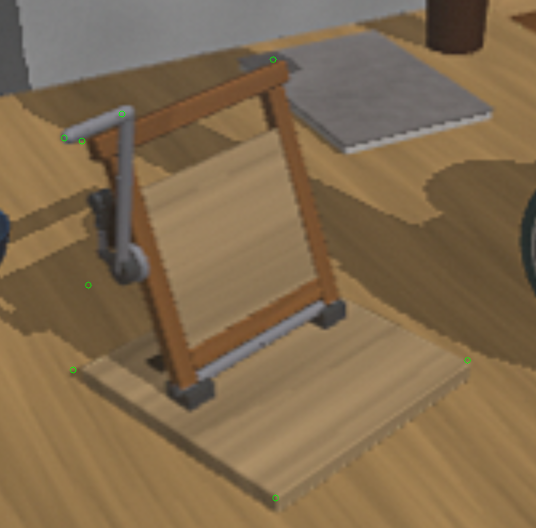

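```bash
cat > edges.py <<'E'
from h import *
def edge(I,a,b,n=40,w=4,trim=.1):
    """sub-pixel line along the edge near a-b: strongest gradient across it, robust fit"""
    a,b=np.array(a,float),np.array(b,float); d=(b-a)/np.linalg.norm(b-a); nn=np.array([-d[1],d[0]])
    s=np.arange(-w,w+.01,.1); pts=[]
    for t in np.linspace(trim,1-trim,n):
        P=(a+t*(b-a))+s[:,None]*nn
        v=cv2.remap(I,P[:,0].astype(np.float32)[None],P[:,1].astype(np.float32)[None],cv2.INTER_CUBIC)[0].astype(float)
        v=cv2.GaussianBlur(v,(1,15),3) if v.ndim==1 else cv2.GaussianBlur(v.reshape(len(s),-1),(1,15),3)
        g=np.linalg.norm(np.gradient(v,axis=0),axis=1)
        k=g[8:-8].argmax()+8; pts.append(P[k])
    pts=np.array(pts,np.float32); l=cv2.fitLine(pts,cv2.DIST_HUBER,0,.01,.01).ravel()
    r=np.abs((pts-l[2:])@np.array([-l[1],l[0]])); 
    k=r<1; l=cv2.fitLine(pts[k],cv2.DIST_HUBER,0,.01,.01).ravel()
    return l,k.mean(),np.median(r)
def cross(l,m):
    A=np.array([[l[0],-m[0]],[l[1],-m[1]]]); t=np.linalg.solve(A,m[2:]-l[2:]); return l[2:]+t[0]*l[:2]
E
python3 - <<'E'
from edges import *
np.set_printoptions(precision=4,suppress=True)
I=cv2.imread('pics/top0.png'); J=cv2.imread('pics/scene0.png')
L={}
def E(name,I,a,b,**k):
    L[name],f,r=edge(I,a,b,**k); print(name,round(float(f),2),round(float(r),2))
E('tback',I,tc(80,258),tc(165,533)); E('tfar',I,tc(80,258),tc(235,210)); E('tnear',I,tc(165,533),tc(400,462))
E('sback',J,sc(290,552),sc(520,396)); E('sfar',J,sc(50,405),sc(290,552)); E('snear',J,sc(400,335),sc(520,396))
for n,c,a,b in(('b-','top','tback','tfar'),('b+','top','tback','tnear'),('b-','scene','sback','sfar'),('b+','scene','sback','snear')):
    p=cross(L[a],L[b]); print(n,c,p,plane(c,p,.02))
# rail edges in top: left and right edges
E('rl',I,tc(352,165),tc(438,448)); E('rr',I,tc(378,165),tc(466,440))
E('rf',I,tc(352,165),tc(375,157),trim=.05,w=2); E('rn',I,tc(440,455),tc(466,447),trim=.05,w=2)
c=[cross(L[a],L[b]) for a in('rl','rr') for b in('rf','rn')]; print(np.array(c))
for p in c: print(plane('top',p,.2511))
cv2.imwrite('pics/r.png',cv2.resize(I[175:280,300:385],None,fx=6,fy=6,interpolation=cv2.INTER_NEAREST))
E
```

```text
tback 0.82 0.32
tfar 0.97 0.27
tnear 0.72 0.33
sback 1.0 0.04
sfar 0.35 1.28
snear 0.95 0.08
b- top [261.9202 213.7661] [0.539  0.0814 0.02  ]
b+ top [285.2727 292.1558] [0.3075 0.0069 0.02  ]
b- scene [281.3636 280.3828] [0.5424 0.0887 0.02  ]
b+ scene [342.2763 238.0921] [0.306  0.0113 0.02  ]
rl 0.65 0.45
rr 0.95 0.23
rf 1.0 0.0
rn 0.97 0.08
[[338.7488 186.0254]
 [365.1703 270.4583]
 [346.1151 183.4623]
 [374.0997 268.4514]]
[ 0.5929 -0.1197  0.2511]
[ 0.386  -0.1868  0.2511]
[ 0.5997 -0.138   0.2511]
[ 0.3912 -0.2088  0.2511]
```

View pics/r.png

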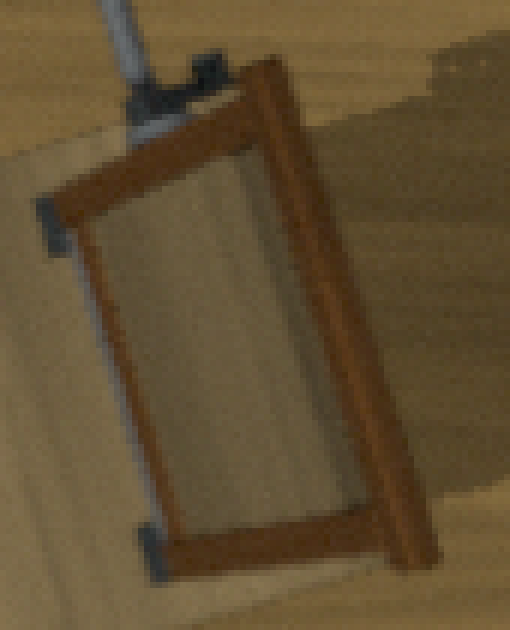

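```bash
python3 - <<'E'
from h import *
from scipy.optimize import least_squares
np.set_printoptions(precision=4,suppress=True)
h,u,n=railpts()
rt=h+.22*u
FT=rt-.008*n+.010*u; BL=rt+.008*n-.010*u
obs=[('top',(261.92,213.77),(.145,-.125,.02)),('top',(285.27,292.16),(.145,.125,.02)),
('scene',(281.36,280.38),(.145,-.125,.02)),('scene',(342.28,238.09),(.145,.125,.02)),('scene',sc(50,405),(-.105,-.125,.02)),
('top',(346.1,183.5),FT+[0,-.11,0]),('top',(374.1,268.45),FT+[0,.11,0]),('top',(338.7,186),BL+[0,-.11,0]),('top',(365.17,270.5),BL+[0,.11,0]),
('scene',sc(42,122),peg(.35,0,-.171)),('top',tc(265,82),peg(.35,0,-.171))]
B=np.array([b for _,_,b in obs]); W=np.array([plane(c,p,b[2]) for c,p,b in obs])
r=least_squares(lambda q:(b2w(B,q)-W)[:,:2].ravel(),[.47,-.09,1.9],loss='soft_l1',f_scale=.004); q=r.x
print(q,np.degrees(q[2]))
for o,e in zip(obs,(b2w(B,q)-W)*1000): print(o[0],np.array(o[2]),e[:2])
np.save('q.npy',q)
print('peg0',b2w(peg(.35,0),q),'piv',b2w(pivot(),q),'rail',b2w(rt,q),'rail up',b2w(railpts(0)[0]+[0,0,.22],q))
E
```

```text
[ 0.4699 -0.0917  1.8906] 108.32084584524432
top [ 0.145 -0.125  0.02 ] [4.016  3.7934]
top [0.145 0.125 0.02 ] [-1.8723 -0.2544]
scene [ 0.145 -0.125  0.02 ] [ 0.5981 -3.4975]
scene [0.145 0.125 0.02 ] [-0.3485 -4.6464]
scene [-0.105 -0.125  0.02 ] [-5.5653 -8.9915]
top [-0.0864 -0.11    0.2483] [ 1.4393 -0.8599]
top [-0.0864  0.11    0.2483] [1.497  1.0672]
top [-0.0645 -0.11    0.235 ] [-0.7526  3.1246]
top [-0.0645  0.11    0.235 ] [0.5271 2.2374]
scene [-0.0187 -0.171   0.296 ] [1.2786 0.3372]
top [-0.0187 -0.171   0.296 ] [-2.1468  2.1285]
peg0 [[ 0.6144 -0.0636  0.296 ]] piv [[ 0.6214 -0.0849  0.1477]] rail [[ 0.4936 -0.1634  0.2417]] rail up [[ 0.4699 -0.0917  0.255 ]]
```

```bash
cat >> h.py <<'E'
def Rw(q):
    c,s=np.cos(q[2]),np.sin(q[2]); return np.array([[c,-s,0],[s,c,0],[0,0,1]])
def tool(t,z,q):
    t=np.array(t,float);z=np.array(z,float); return Rw(q)@np.c_[np.cross(t,z),t,z]
def pushpose(l,q,phi=.7,back=0,up=0,sg=1,y=-.155,s=.008,f=.35):
    t=-np.array([np.sin(phi),0,np.cos(phi)]); n=np.array([np.cos(phi),0,-np.sin(phi)])
    P=peg(f,l,y)-(.0235+back)*n-(s+up)*t
    return b2w(P,q)[0],tool(t,sg*n,q)
def railpose(f,q,sg=1,up=0,y=0,dx=0,d=.226):
    h,u,n=railpts(f); return b2w(h+(d+up)*u+dx*n+[0,y,0],q)[0],tool(-u,sg*n,q)
E
python3 - <<'E'
from bench import *
from h import *
np.set_printoptions(precision=3,suppress=True)
q=np.load('q.npy')
for sg in(1,-1):
    print(sg)
    for l in(0,.5,1.0,1.3):
        print(l,pushpose(l,q)[0],ik(*pushpose(l,q,sg=sg,back=.04 if l==0 else 0)))
    for f,up in((.35,.1),(.35,0),(.15,0),(0,0)): print(f,railpose(f,q)[0],ik(*railpose(f,q,sg,up)))
E
```

```text
1
0 [ 0.627 -0.073  0.317] [ 0.072 -0.088  1.593 -0.679  1.464 -1.804]
0.5 [ 0.605 -0.008  0.288] [ 0.241 -0.101  1.693 -0.699  1.504 -1.617]
1.0 [0.591 0.036 0.23 ] [ 0.322 -0.074  1.763 -0.703  1.482 -1.493]
1.3 [0.587 0.047 0.187] [ 0.343 -0.045  1.807 -0.707  1.44  -1.429]
0.35 [ 0.494 -0.165  0.247] [-0.536 -0.04   1.473  0.246  1.967 -2.361]
0.35 [ 0.494 -0.165  0.247] [-0.497 -0.08   1.662  0.244  1.813 -2.359]
0.15 [ 0.481 -0.124  0.258] [-0.368 -0.229  1.753  0.117  1.712 -2.248]
0 [ 0.47  -0.092  0.261] [-0.246 -0.324  1.821 -0.     1.645 -2.137]
-1
0 [ 0.627 -0.073  0.317] [ 0.072 -0.088  1.593 -0.679  1.464  1.338]
0.5 [ 0.605 -0.008  0.288] [ 0.241 -0.101  1.693 -0.699  1.504  1.524]
1.0 [0.591 0.036 0.23 ] [ 0.322 -0.074  1.763 -0.703  1.482  1.649]
1.3 [0.587 0.047 0.187] [ 0.343 -0.045  1.807 -0.707  1.44   1.712]
0.35 [ 0.494 -0.165  0.247] [-0.536 -0.04   1.473  0.246  1.967  0.781]
0.35 [ 0.494 -0.165  0.247] [-0.497 -0.08   1.662  0.244  1.813  0.782]
0.15 [ 0.481 -0.124  0.258] [-0.368 -0.229  1.753  0.117  1.712  0.894]
0 [ 0.47  -0.092  0.261] [-0.246 -0.324  1.821 -0.     1.645  1.005]
```

```bash
python3 - <<'E'
from bench import *
from h import *
np.set_printoptions(precision=3,suppress=True)
q=np.load('q.npy')
gripper_close()
s=observe(); p=np.array(s['ee_pos']); print(s['time_s'],s['finger_gap'])
move_linear(p+[0.03,0.05,.16],vel=.3)
move_ptp(*pushpose(0,q,sg=-1,back=.045,up=.06))
move_linear(pushpose(0,q,sg=-1,back=.045)[0],vel=.15)
s=observe(); print(s['time_s'],s['ee_pos'],s['ft_force'])
for n in("scene","top"): cv2.imwrite(f"pics/{n}1.png",camera(n)["image"])
a=cv2.imread("pics/scene1.png")[60:300,150:400];b=cv2.imread("pics/top1.png")[100:340,220:420]
cv2.imwrite("pics/c1.png",np.hstack([cv2.resize(x,None,fx=1.75,fy=1.75,interpolation=cv2.INTER_CUBIC) for x in(a,b)]))
E
```

```text
1.55 0.0007108553289135663
5.05 [ 0.638 -0.106  0.347] [-0.815 -0.103  0.495]
```

View pics/c1.png

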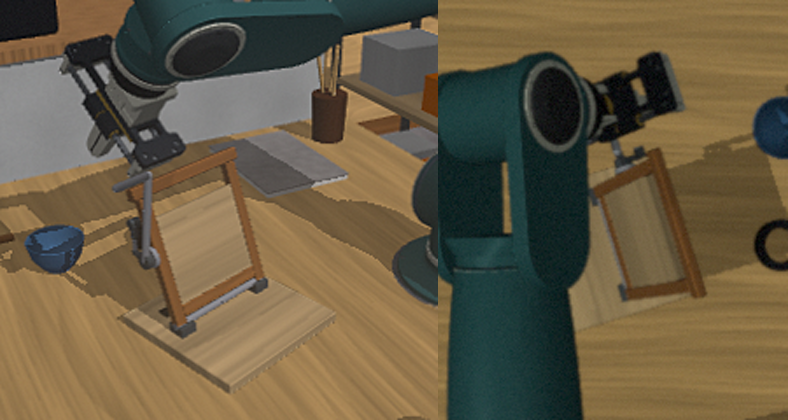

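```bash
python3 - <<'E'
from bench import *
from h import *
np.set_printoptions(precision=2,suppress=True)
q=np.load('q.npy')
f0=np.array(observe()['ft_force'])
for back in (.02,.005):
    print(back,move_linear(pushpose(0,q,sg=-1,back=back)[0],vel=.08,force_limit=10),np.array(observe()['ft_force'])-f0)
for l in np.arange(.0,.61,.1):
    r=move_linear(pushpose(l,q,sg=-1)[0],vel=.08,force_limit=15)
    s=observe(); print(round(l,1),r,round(s['time_s'],2),Rw(q).T@(np.array(s['ft_force'])-f0))
    if r: break
for n in("scene","top"): cv2.imwrite(f"pics/{n}2.png",camera(n)["image"])
a=cv2.imread("pics/scene2.png")[60:300,150:400];b=cv2.imread("pics/top2.png")[100:340,220:420]
cv2.imwrite("pics/c2.png",np.hstack([cv2.resize(x,None,fx=1.75,fy=1.75,interpolation=cv2.INTER_CUBIC) for x in(a,b)]))
E
```

```text
0.02 False [0.1  1.01 0.56]
0.005 False [ 0.29  1.2  -0.02]
0.0 False 6.19 [ 0.42 -0.18 -0.86]
0.1 False 6.53 [-0.54  0.69  2.54]
0.2 False 6.86 [-1.16  0.62  1.21]
0.3 False 7.19 [-1.76  0.03  0.06]
0.4 False 7.53 [-1.44 -1.06 -0.25]
0.5 False 7.86 [-1.66 -1.33  0.43]
0.6 False 8.19 [-1.23 -0.95  0.25]
```

View pics/c2.png

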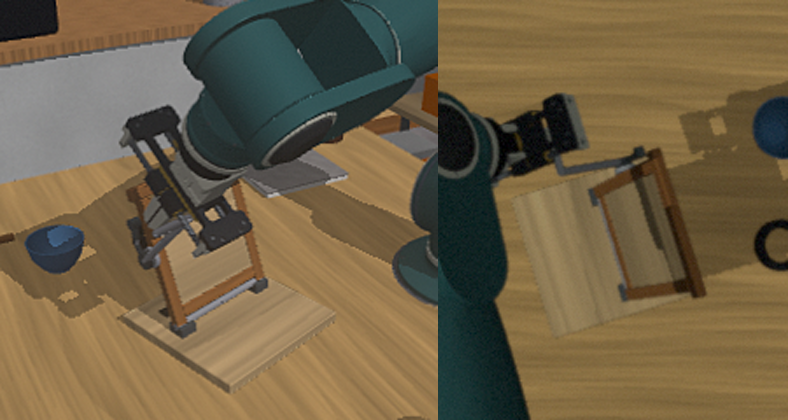

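The leg is following the fingers and the frame's rail has not moved: in the top view its ends are still at about (655,155) and (698,292) in the crop. I'll continue past centre.

```bash
python3 - <<'E'
from bench import *
from h import *
np.set_printoptions(precision=2,suppress=True)
q=np.load('q.npy')
f0=np.array(observe()['ft_force'])
for l in np.arange(.7,1.36,.1):
    r=move_linear(pushpose(l,q,sg=-1)[0],vel=.08,force_limit=15)
    s=observe(); print(round(l,1),r,round(s['time_s'],2),Rw(q).T@(np.array(s['ft_force'])-f0))
    if r: break
dwell(.3)
for n in("scene","top"): cv2.imwrite(f"pics/{n}3.png",camera(n)["image"])
a=cv2.imread("pics/scene3.png")[60:300,150:400];b=cv2.imread("pics/top3.png")[100:340,220:420]
cv2.imwrite("pics/c3.png",np.hstack([cv2.resize(x,None,fx=1.75,fy=1.75,interpolation=cv2.INTER_CUBIC) for x in(a,b)]))
E
```

```text
0.7 False 8.62 [-1.16 -0.74 -1.01]
0.8 False 8.96 [-0.68  0.31  0.07]
0.9 False 9.29 [-0.05 -0.94 -0.59]
1.0 False 9.62 [ 0.24 -0.37 -0.97]
1.1 False 9.96 [-0.31  0.19  0.15]
1.2 False 10.29 [-0.21 -0.16  0.13]
1.3 False 10.62 [ 0.55 -1.18 -1.34]
```

View pics/c3.png

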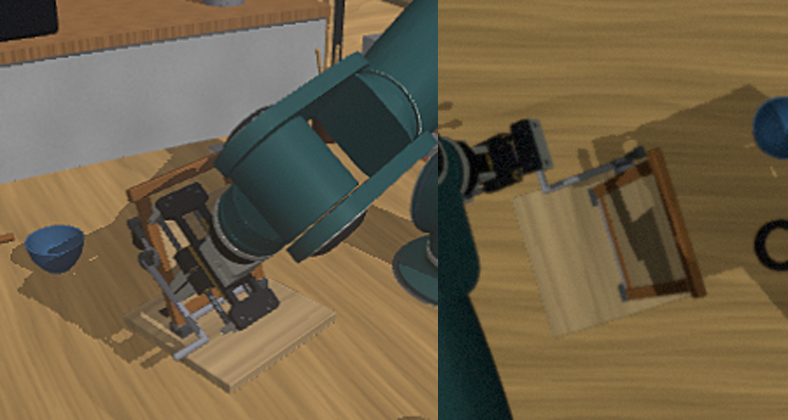

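```bash
python3 - <<'E'
from bench import *
from h import *
np.set_printoptions(precision=3,suppress=True)
q=np.load('q.npy')
p,R_=pushpose(1.3,q,sg=-1,back=.01,up=.05); move_linear(p,vel=.15)
p=np.array(observe()['ee_pos']); move_linear([p[0]-.02,p[1],.43],vel=.3)
for n in("scene","top"): cv2.imwrite(f"pics/{n}4.png",camera(n)["image"])
pp,Rr=railpose(.35,q,sg=-1,up=.11)
move_ptp(pp,Rr); gripper_open()
s=observe(); print(s['time_s'],s['ee_pos'],s['finger_gap'],s['ft_force'])
for n in("scene","top"): cv2.imwrite(f"pics/{n}5.png",camera(n)["image"])
L=[]
for k in(4,5):
    a=cv2.imread(f"pics/scene{k}.png")[60:300,150:400];b=cv2.imread(f"pics/top{k}.png")[100:340,220:420]
    L.append(np.hstack([cv2.resize(x,None,fx=1.25,fy=1.25,interpolation=cv2.INTER_CUBIC) for x in(a,b)]))
cv2.imwrite("pics/c5.png",np.vstack(L))
for c in('scene','top'): print(c,proj(c,b2w([peg(.35,2.0,-.171),peg(.35,2.0,-.116),peg(.35,1.8,-.171)],q)))
E
```

```text
15.3 [ 0.506 -0.201  0.351] 0.092832105338035 [ 0.538  0.975 -0.783]
scene [[249.81  263.399]
 [265.847 253.449]
 [253.036 257.43 ]]
top [[275.187 189.836]
 [280.772 207.855]
 [270.338 189.982]]
```

View pics/c5.png

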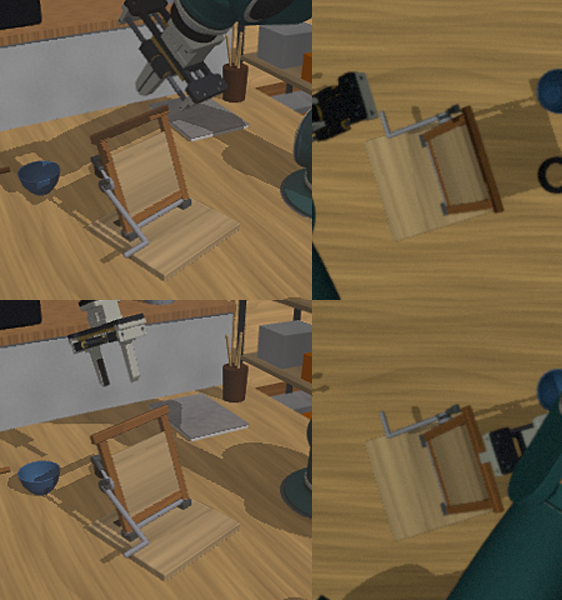

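The leg is on its lower stop: the peg tip is at about (251.6,264) in the scene view, against a predicted (249.8,263.4) for leg = 2.0. The frame is still slumped forward. Next I'll lower onto the rail.

```bash
python3 - <<'E'
from bench import *
from h import *
np.set_printoptions(precision=3,suppress=True)
q=np.load('q.npy')
r=move_linear(railpose(.35,q,sg=-1,up=.002)[0],vel=.08,force_limit=8)
s=observe(); f0=np.array(s['ft_force']); print(r,s['time_s'],s['ee_pos'],f0)
for n in("scene","top"): cv2.imwrite(f"pics/{n}6.png",camera(n)["image"])
a=cv2.imread("pics/scene6.png")[60:300,150:400];b=cv2.imread("pics/top6.png")[100:340,220:420]
cv2.imwrite("pics/c6.png",np.hstack([cv2.resize(x,None,fx=1.75,fy=1.75,interpolation=cv2.INTER_CUBIC) for x in(a,b)]))
E
```

```text
False 16.9 [ 0.495 -0.166  0.25 ] [ 0.397  0.521 -0.163]
```

View pics/c6.png

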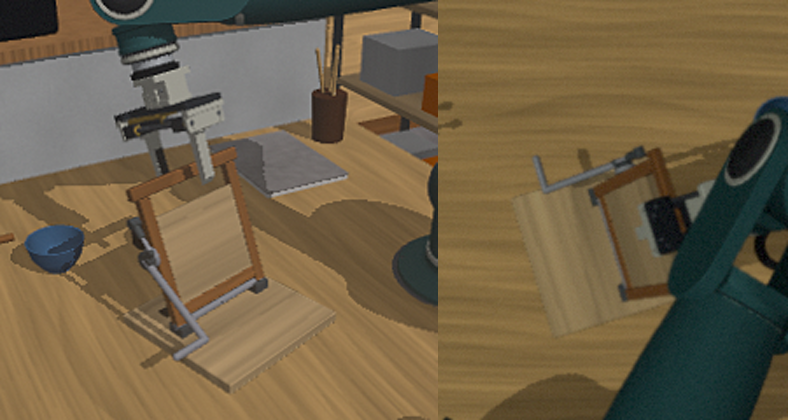

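The fingers straddle the rail, with the back finger at (208,165) and the front one behind it. Closing now.

```bash
python3 - <<'E'
from bench import *
from h import *
np.set_printoptions(precision=3,suppress=True)
q=np.load('q.npy')
f0=np.array(observe()['ft_force'])
gripper_close()
s=observe(); print(s['time_s'],s['ee_pos'],s['finger_gap'],'dF base',Rw(q).T@(np.array(s['ft_force'])-f0), Rw(q).T@np.array(s['torque']))
for n in("scene","top"): cv2.imwrite(f"pics/{n}7.png",camera(n)["image"])
a=cv2.imread("pics/scene7.png")[60:300,150:400];b=cv2.imread("pics/top7.png")[100:340,220:420]
cv2.imwrite("pics/c7.png",np.hstack([cv2.resize(x,None,fx=1.75,fy=1.75,interpolation=cv2.INTER_CUBIC) for x in(a,b)]))
E
```

```text
18.175 [ 0.495 -0.166  0.249] 0.015650150328486365 dF base [-3.309 -0.046 -0.588] [-0.06   0.879 -0.048]
```

View pics/c7.png

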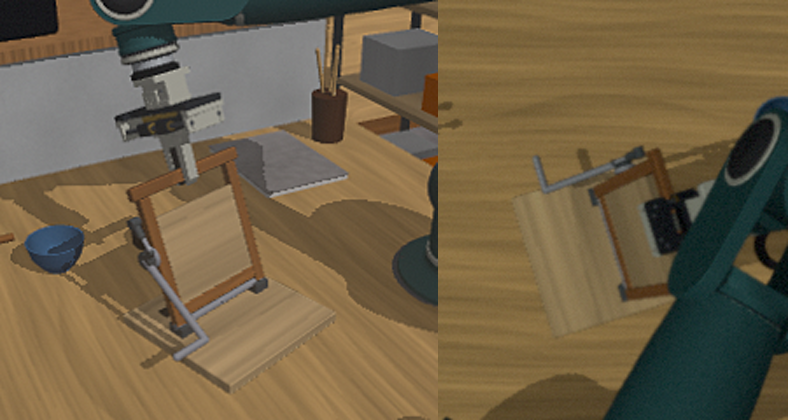

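```bash
python3 - <<'E'
from bench import *
from h import *
np.set_printoptions(precision=2,suppress=True)
q=np.load('q.npy')
for f in np.arange(.30,-.001,-.05):
    r=move_linear(*railpose(f,q,sg=-1,up=.002),vel=.05,force_limit=20)
    s=observe(); print(round(f,2),r,round(s['time_s'],2),round(s['finger_gap'],4),Rw(q).T@np.array(s['ft_force']),Rw(q).T@np.array(s['torque']))
    if r: break
for n in("scene","top"): cv2.imwrite(f"pics/{n}8.png",camera(n)["image"])
a=cv2.imread("pics/scene8.png")[60:300,150:400];b=cv2.imread("pics/top8.png")[100:340,220:420]
cv2.imwrite("pics/c8.png",np.hstack([cv2.resize(x,None,fx=1.75,fy=1.75,interpolation=cv2.INTER_CUBIC) for x in(a,b)]))
E
```

```text
0.3 False 18.65 0.0159 [-4.64 -1.01 -1.35] [-0.06  1.07 -0.1 ]
0.25 False 19.02 0.0156 [-3.43 -1.52 -2.95] [-0.22  1.02 -0.12]
0.2 False 19.4 0.0163 [-4.11 -2.17 -2.33] [-0.39  1.02 -0.14]
0.15 False 19.77 0.0157 [-4.4  -2.85 -3.93] [-0.6   1.02 -0.13]
0.1 False 20.15 0.0156 [-3.83 -5.   -4.88] [-0.75  0.97 -0.11]
0.05 False 20.52 0.0158 [-3.2  -5.56 -4.18] [-0.86  0.89 -0.14]
0.0 False 20.9 0.0158 [-3.97 -5.93 -5.88] [-0.82  0.88 -0.06]
```

View pics/c8.png

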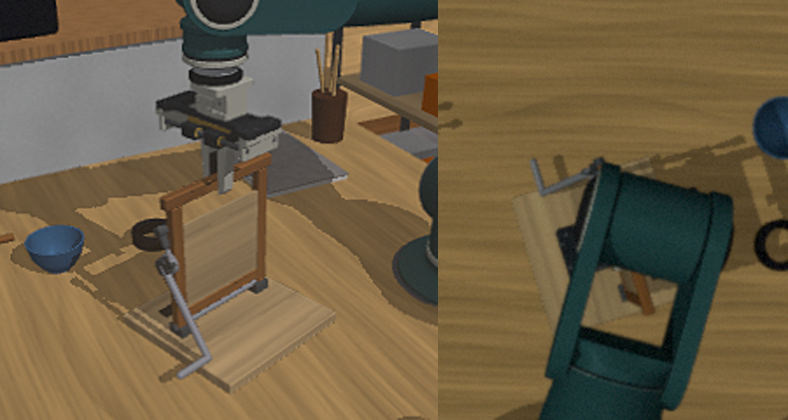

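```bash
python3 - <<'E'
from h import *
q=np.load('q.npy')
out=[]
for c,(x0,x1,y0,y1) in(('scene',(230,310,140,260)),('top',(300,360,240,300))):
    k=5 if c=='scene' else 6.6
    I=cv2.resize(cv2.imread(f'pics/{c}8.png')[y0:y1,x0:x1],None,fx=k,fy=k,interpolation=cv2.INTER_CUBIC)
    for f,col in((.04,(0,0,255)),(0,(0,255,0)),(-.04,(255,0,0))):
        h,u,n=railpts(f)
        for y in(-.11,.11):
            for a,b in((.23,.008),(.23,-.008),(.21,.008)):
                x=proj(c,b2w(h+a*u+b*n+[0,y,0],q))[0]
                cv2.circle(I,tuple(int(v) for v in (x-[x0,y0]+.5)*k-.5),3,col,1)
    out.append(I)
H=max(o.shape[0] for o in out)
cv2.imwrite('pics/c9.png',np.hstack([np.pad(o,((0,H-o.shape[0]),(0,0),(0,0))) for o in out]))
E
```

```text
(no output)
```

View pics/c9.png

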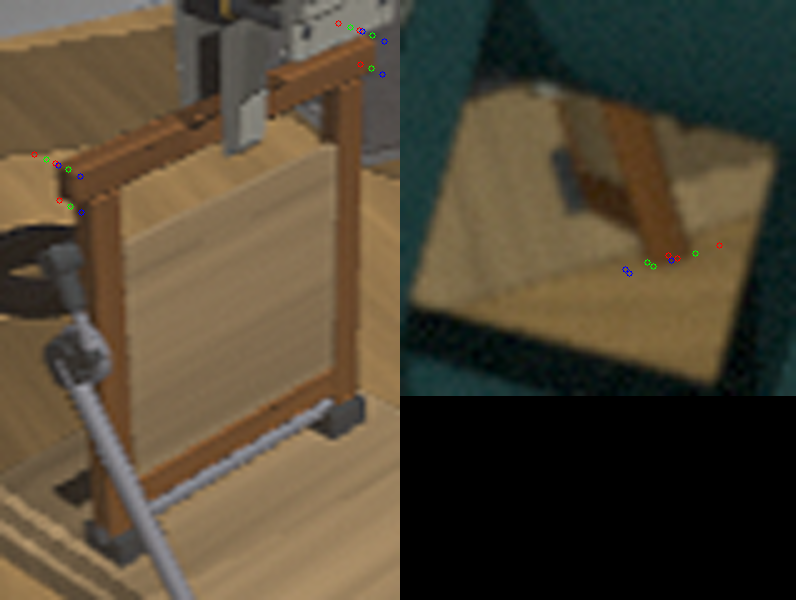

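```bash
python3 - <<'E'
from h import *
q=np.load('q.npy'); k=5
for f in(.03,0,-.03):
    # vertical-edge direction of post back face in picture, corner (0.008, y=-.1 inner/outer)
    h,u,n=railpts(f)
    for y in(-.1,.1):
        a,b=(proj('scene',b2w(h+t*u+.008*n+[0,y,0],q))[0] for t in(.05,.2))
        print(f,y,'dx/dy of post edge',(b-a)[0]/(b-a)[1],(a-[230,140]+.5)*k,(b-[230,140]+.5)*k)
print([(proj('scene',b2w([0,y,.035],q))[0]-[230,140]+.5)*k for y in(-.08,.08)])
from edges import *
J=cv2.imread('pics/scene8.png'); c=lambda x,y:(230+x/k-.5,140+y/k-.5)
for nm,a,b in(('L inner',(121,200),(130,470)),('L outer',(80,395),(95,510)),('R inner',(335,150),(333,370)),('R outer',(360,90),(356,380))):
    l,fr,r=edge(J,c(*a),c(*b),w=2,trim=.05); print(nm,l[0]/l[1],(l[2:]-[230,140]+.5)*k,fr,r)
E
```

```text
0.03 -0.1 dx/dy of post edge 0.0862019807152083 [101.08030083 464.37077318] [ 79.44303922 213.36422519]
0.03 0.1 dx/dy of post edge 0.011252990227887845 [354.16105332 321.99076739] [351.52799898  88.00368642]
0 -0.1 dx/dy of post edge 0.062428562691575096 [102.9899591  465.83450686] [ 87.493098   217.60099906]
0 0.1 dx/dy of post edge -0.01521697789387712 [356.04533746 323.22111645] [359.57259328  91.42372261]
-0.03 -0.1 dx/dy of post edge 0.03788134543280741 [104.8976853  467.36391692] [ 95.60997052 222.1848012 ]
-0.03 0.1 dx/dy of post edge -0.04242030864829692 [357.92181814 324.51377963] [367.65112037  95.15896014]
[array([124.96385127, 518.67517016]), array([322.52785643, 402.37178013])]
L inner 0.051551595 [126.459198 318.75    ] 0.925 0.14016648
L outer 0.059245456 [ 89.65911865 459.77554321] 0.975 0.24156663
R inner -0.02056288 [335.05767822 237.16156006] 1.0 0.11899547
R outer -0.012987346 [360.06225586 235.02845764] 1.0 0.085357405
```

```bash
python3 - <<'E'
from bench import *
from h import *
np.set_printoptions(precision=3,suppress=True)
q=np.load('q.npy')
print([proj('scene',b2w(peg(0,l,-.171),q))[0] for l in(1.9,2.0)])
dwell(.8); s=observe(); print(s['time_s'],s['ee_pos'],s['finger_gap'],s['ft_force'])
for n in("scene","top"): cv2.imwrite(f"pics/{n}10.png",camera(n)["image"])
d=cv2.absdiff(cv2.imread('pics/scene10.png'),cv2.imread('pics/scene0.png')); 
for nm,(x0,x1,y0,y1) in dict(tin=(290,365,325,420),mug=(405,450,290,350),bowl=(160,205,188,218)).items(): print(nm,d[y0:y1,x0:x1].mean(),d[y0:y1,x0:x1].max())
e=cv2.absdiff(cv2.imread('pics/top10.png'),cv2.imread('pics/top0.png'));print('tape',e[222:258,396:436].mean())
E
```

```text
[array([254.835, 273.043]), array([251.905, 273.839])]
21.8 [ 0.47  -0.092  0.263] 0.015770829994581913 [ 6.003 -0.766 -5.724]
tin 2.6214736842105264 9
mug 2.242469135802469 11
bowl 9.797530864197531 78
tape 6.24212962962963
```

View pics/scene10.png

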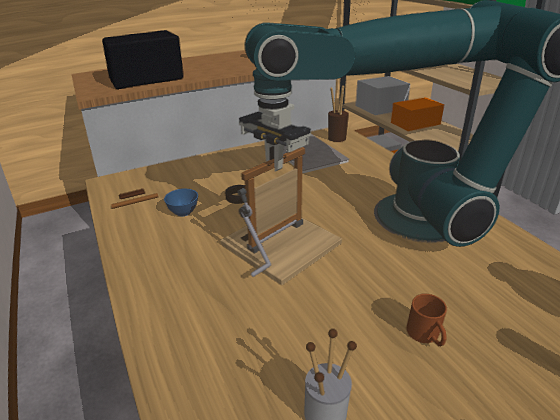

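View pics/top10.png

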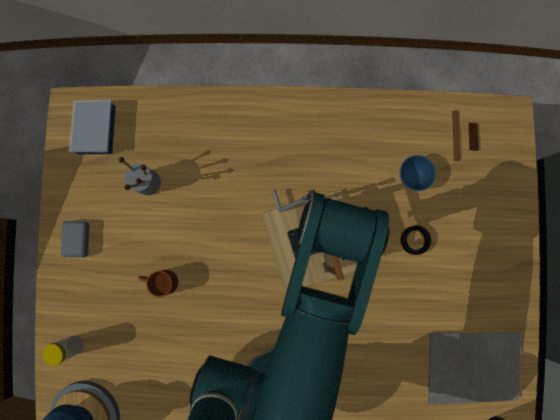

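The final pictures show the frame upright and gripped at about (272,165) in the scene view. The leg is down with its peg tip at about (252,275). The tin, mug, bowl (417,172 in the top view) and tape (415,240) are where they started; the bowl and tape pixels changed only through shadow. I'm handing in.

```bash
python3 - <<'E'
from bench import *
finish_job(); print(observe()['time_s'])
E
```

```text
the job is handed in; nothing more can be done
the job is handed in; nothing more can be done
```

I swung the prop leg over centre with shut fingers while the frame stayed on its front stop, and it snapped down. I then pinched the top rail, raised the frame upright and handed in at about 22 s with the rail still gripped.

**Last checks**
- **Frame:** the post edges in the scene view put the lean at 0.00 ± 0.01 rad.
- **Leg:** the peg tip was about 1 px from its predicted place at leg = 2.0.
- **Grip:** the finger gap was 15.8 mm on the 16 mm rail, and the wrist force held steady at about 8 N.
- **Bystanders:** the tin, mug, bowl and tape are where they started. The bowl and tape pixels changed, but only from shadow.

**Disagreements**
- **Camera views:** the two views disagreed by 5–8 mm on the board corners. I used a joint fit, with most residuals 2–5 mm and one front corner off by about 10 mm.
- **Sideways force:** a force of about 6 N built up along the rail during the lift, probably from a small position or heading error in that fit. I left it, as it was well under the limits.

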